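# Measure out the walnuts from the dispenser

### The job

Fill the steel measuring cup with the walnuts from the nut dispenser: stand the cup on the dispenser's foot plate, centred under the spout, and only then draw the slide gate out until it comes up against its end stop, so that all three nuts drop into the cup. Then push the gate fully home again, ready for refilling, and leave the cup standing under the spout with the nuts in it. Do not knock the jars, the tin or the wooden spoon about.

Things in the scene. Friction and masses are not known exactly. Their poses are not given: they have to be found in the camera images.
- dispenser: Nut dispenser, fixed on the wooden board that covers the hob. Origin on the board, straight below the spout's middle; +x points to its back, its front is -x, z up. Steel foot plate 5 mm thick, x -58 to +100, 100 wide; white column 56 wide at x +82 to +98. A clear round hopper holds the nuts; black lid with knob, top at z 308
- spout_mouth (a point): Middle of the round spout's lower edge, 82 mm above the board; spout 77 outside, 70 inside. Above it the gate guides (94 wide, x -50 to +56, z 99 to 115), the throat (77 wide) to z 128, a funnel widening to 150 diameter at z 185, then upright to z 269. So the hopper overhangs the gate's pull: a gripper leaning back to the front by 33 to 50 degrees clears it, a vertical one does not
- cup_place (a point): Top of the foot plate straight below the middle of the spout (5 mm above the board): where the centre of the cup's underside belongs. Its axes are those of the dispenser
- gate (a joint): Slide gate, travel in m: 0 is shut (fully home), 0.068 is drawn out against its end stop. It slides level, towards the dispenser's front (-x of the dispenser), with about 2 N of friction, and stays where it is left
- gate_pull (a point): Middle of the gate's black pull, moves with the gate; when shut 71 mm in front of the spout's axis, 107 above the board. A bar 20 mm across, 22 high, 34 long in the draw direction; a flange 28 across and 5 thick ends it 18 mm in front of this point, the gate's 76 mm wide front bar is 18 mm behind it. Grip it across its sides. Axes as the dispenser's
- cup: Steel measuring cup, loose, 0.16 kg, hollow. Origin at the centre of its underside, z up. 90 mm across the rim, 55 high, walls and floor 3 mm, underside 74 across. A straight handle 14 wide and 9 thick runs along its -x from the rim to 143 mm from the axis, its middle 48.5 above the underside
- cup_handle (a point): Middle of the grip on the cup's handle, 100 mm from the cup's axis, 48.5 above its underside. Axes as the cup's. Handle 14 mm wide here. When the cup stands under the spout, this point lies below the hopper's front: hold it with the tool leaning back to the front by 20 to 45 degrees
- walnut_0: Walnut in its shell, brown, 33 mm thick and 37 long, 14 g; origin at its middle. At the start it lies in the dispenser's throat on the gate
- walnut_1: Second walnut, as the first
- walnut_2: Third walnut, as the first; starts on top of the other two
- honey_jar: Honey jar with a yellow lid, 60 across and 90 high, loose, beside the dispenser on the board; origin at the centre of its underside. To be left alone
- tin: Food tin, 76 across and 110 high, loose, at the back of the board; origin at the centre of its underside. To be left alone
- spice_red: Spice jar, 41 across and 105 high, loose, at the back of the board; origin at the centre of its underside. To be left alone
- spice_dark: Spice jar, 41 across and 105 high, loose, at the back of the board; origin at the centre of its underside. To be left alone
- spoon: Wooden spoon, 316 long and 14 high, lying along the board's near edge, loose; origin below its middle. To be left alone

How it is judged:
On the way, in this order (a step that is already met when the one before it is completed fails the run):
1. the cup stands upright on the foot plate under the spout (axis within 22 mm of the spout's), the gate still shut (horizontal distance between cup and cup_place below 0.022 m and angle between cup's own z axis and vertical below 0.06 rad and z of cup in the frame of cup_place below 0.004 m and value of joint gate below 0.008 m), for 0.2 s.
2. the gate is drawn out to its end stop (within 3 mm of the full 68 mm) (value of joint gate above 0.065 m), for 0.1 s.
At the end, for the whole second after the job is handed in: The gate is pushed home (within 4 mm of shut); the cup stands at rest and upright on the foot plate, its axis within 22 mm of the spout's; all three walnuts lie in the cup (value of joint gate below 0.004 m and horizontal distance between cup and cup_place below 0.022 m and angle between cup's own z axis and vertical below 0.06 rad and z of cup in the frame of cup_place below 0.004 m and linear speed of cup below 0.02 m/s and horizontal distance between each of walnut_0, walnut_1, walnut_2 and cup below 0.034 m and z of walnut_0 in the frame of cup between 0 and 0.06 m and z of walnut_1 in the frame of cup between 0 and 0.06 m and z of walnut_2 in the frame of cup between 0 and 0.06 m); the robot touches nothing.
It fails at once if a jar, the tin or the spoon is pushed more than 25 mm from where it stood (distance of any of honey_jar, tin, spice_red, spice_dark, spoon from where it was at the start of the episode above 0.025 m).
It also fails if it takes over 51 s, if anything falls off the work surface, if the arm or the gripper's body presses on something with over 40 N, if the wrist force passes 120 N, or if a joint passes its speed limit or range.

### The arm

A 6-joint arm with a two-finger parallel gripper is mounted at the origin on a cart in front of the work surface, level with it; the furniture and walls round the work are solid. World frame = base frame: x ahead of the robot, y to its left, z up, the work surface at z = 0. Lengths are in m, angles in rad, forces in N, time in s.
With the tool pointing down it reaches from about 0.35 to 0.925 m from the base axis. Payload 6.4 kg.
Tool frame: the origin (TCP) lies at the very end of the fingers, on their centre line; the grasp point (between the pads) lies 19 mm behind it; z points along the fingers, y is the line along which they close (so a half turn about z gives the same grasp; the last joint's range is limited). The gripper opens to 94 mm and grips with 3 to 60 N. Pads are 16 mm wide; open, the fingers measure 119 mm over their backs; the gripper's body (75 mm by 177 mm) begins 78 mm behind the grasp point.
Start: joints at [1.082, 0.245, 1.558, -0, 1.339, -0.174], TCP at [0.201, 0.618, 0.205] pointing down, gripper open.
Joint ranges: [-3.13, 3.13], [-1.02, 2.26], [0.13, 2.54], [-0.95, 4.09], [0.21, 2.88], [-2.74, 2.74]. Speed limits (rad/s): [2.57, 2.57, 3.14, 3.14, 3.14, 3.14].

### API

Orientations are given as [roll, pitch, yaw] about the fixed x, y, z axes, in that order (R = Rz(yaw) Ry(pitch) Rx(roll)).
In Python, from rig import arm gives the robot as it stands.
- The arm moves only by the shell command python3 steer.py 'ROWS' [OPENING] [FORCE]. ROWS is a JSON list of rows, 1 to 10 of them, each of 6 numbers: dx, dy, dz in m, then a rotation vector rx, ry, rz in rad; each row is the pose to reach, as a shift and turn from the pose commanded when the command began, along the tool's axes at that moment; what a row does not reach only later rows make up. A row lasts 1/10 s, in which the tool goes at most 0.05 m and 0.15 rad, less where a joint would pass 70% of its speed; a pose out of reach is approached as far as the arm can. OPENING is the finger opening in m, set as the command begins (- or left out keeps the last). The fingers move at their own pace and stop on an object; FORCE is the grip in N (left out, the last holds). Time passes only in rows, so rows that do not move let the fingers close. It prints the time, the measured TCP pose, the force, the opening and the grip force at its end.
- arm.state(): the state, without advancing time (a new reading comes with each control period).
- arm.read_camera(name): name is "side" or "top"; returns the picture (420x560x3 uint8, blue, green, red); there is no depth.
- arm.camera_params(name): a dict with "fx", "fy", "cx", "cy" (pixels), "rvec" (rotation vector, rad) and "tvec" (3), from world to camera coordinates, as OpenCV has them. Camera axes: x right, y down, z forward; pixel columns grow to the right and rows downward; lengths in m; the calibration is good to about 2 mm. A picture is of the moment at which its call begins. camera_params takes no time and is no camera call.
- arm.sign_off(): hands the job in; it is judged then, once.
The state is a dict: "clock": time; "joint_positions": joint angles; "joint_velocities": joint speeds; "effort": joint torques, N m; "tool_pos": TCP position; "ee_rot": TCP orientation; "contact_force": force on the tool from outside, world axes, zero at the start; "moment": the same for the moment, N m; "grip_width": finger opening in m; "grip_force": force on a finger pad.
Only numpy, scipy, OpenCV 4.12 (cv2) and the standard library are available. Lean on these libraries where they do the work, as an engineer would, in place of code of your own. Each camera call takes 0.05 s, during which the arm holds its last target. There are 200 camera calls.

## Working session

There is one attempt and no reset: what is moved stays moved. The work goes in short steps, Python scripts to look and compute and a shell command to move; the robot and the scene stay as the last step left them, time stands still between calls to the robot, and variables do not carry over. Pictures are saved under pics/ and viewed, at most 12 in all, crops included, and the job is handed in when it is done.

```bash
ls; mkdir -p pics; python3 - <<'E'
from rig import arm
import cv2,numpy as np
for n in("side","top"):
    cv2.imwrite(f"pics/{n}0.png",arm.read_camera(n)); p=arm.camera_params(n); print(n,p)
    R=cv2.Rodrigues(np.array(p["rvec"]))[0]; print(-R.T@np.array(p["tvec"]))
print(arm.state())
E
```

```text
pics
rig.py
steer.py
side {'fx': 402.15044937130193, 'fy': 402.15044937130193, 'cx': 282.58773562485555, 'cy': 209.91495373089094, 'rvec': array([ 2.1407246 , -0.05758653,  0.0199542 ]), 'tvec': array([-0.6130424 ,  0.13553932,  1.04424709])}
[ 0.57821786 -0.83505119  0.67305088]
top {'fx': 482.94397516736404, 'fy': 482.94397516736404, 'cx': 278.7714816142511, 'cy': 213.75295725310684, 'rvec': array([ 1.71111508, -2.00593815,  0.68681605]), 'tvec': array([-0.01432266,  0.62600429,  0.81831188])}
[-0.004109   -0.00875994  1.03035296]
{'clock': 0.1, 'joint_positions': array([ 1.08189309e+00,  2.45713477e-01,  1.55887543e+00,  1.23043874e-05,
        1.33869751e+00, -1.74109823e-01]), 'joint_velocities': array([ 4.90327344e-05, -1.24621527e-04, -2.11717152e-03, -4.73882668e-04,
       -4.62485475e-04,  7.56319764e-04]), 'effort': array([ 1.54703030e-04, -4.16914308e+01, -3.15526342e+01,  6.86394051e-02,
        3.09421832e-02, -4.59509840e-05]), 'tool_pos': array([0.20099585, 0.61758195, 0.20448419]), 'ee_rot': array([-3.13992657e+00, -3.05202043e-04,  2.82679615e+00]), 'contact_force': array([ 0.34049675, -0.53001752, -0.26731388]), 'moment': array([-0.01885234,  0.05544127, -0.01299773]), 'grip_force': 0.0, 'grip_width': 0.09423465599164688}
```
View pics/side0.png

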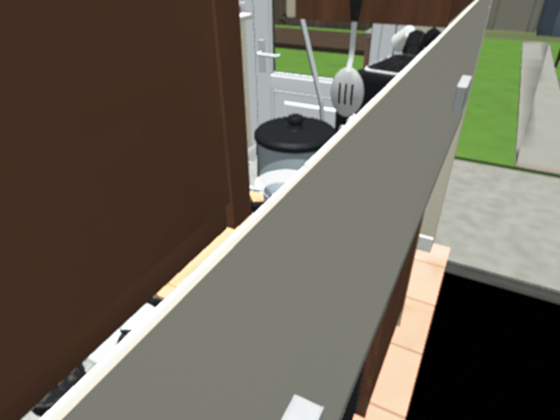

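View pics/top0.png

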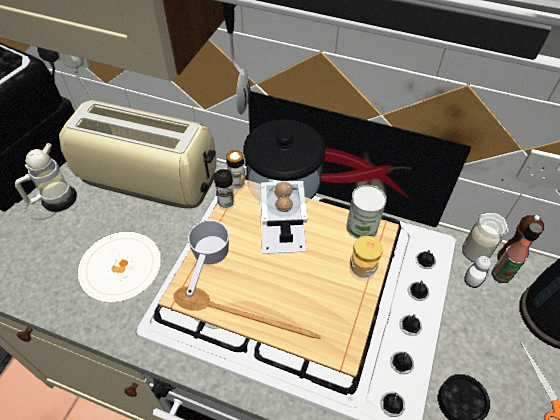

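The side view is mostly blocked by a cabinet door: only the pot (295,150) and something pale at (280,185) show. The top view shows the dispenser around (284,220), the cup at (210,240) with its handle toward (190,292), the spoon's bowl at (190,298), the honey jar at (367,255), the tin and the spice jars. I'll zoom in.

```bash
python3 - <<'E'
import cv2,numpy as np
t=cv2.imread("pics/top0.png")[170:320,150:350]; cv2.imwrite("pics/topc.png",cv2.resize(t,None,fx=4,fy=4,interpolation=2))
s=cv2.imread("pics/side0.png")[90:290,140:400]; cv2.imwrite("pics/sidec.png",cv2.resize(s,None,fx=3,fy=3,interpolation=2))
E
```

View pics/topc.png

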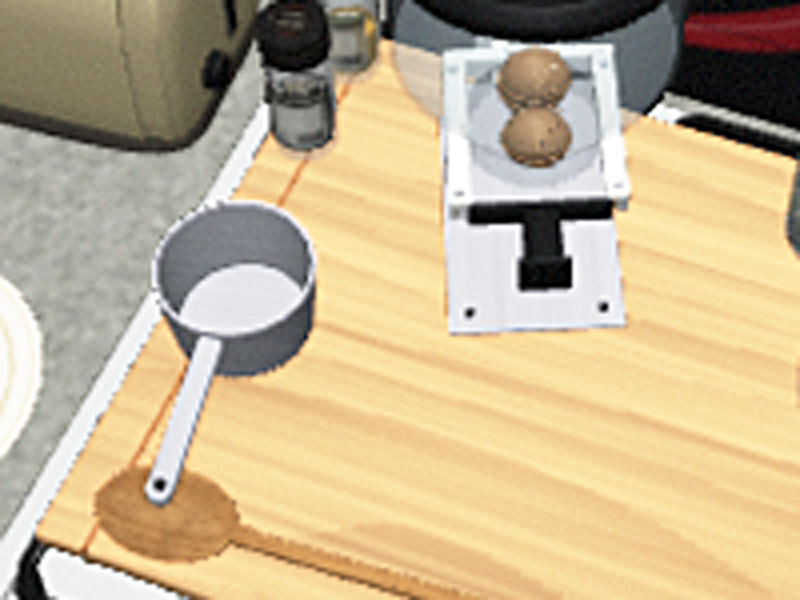

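View pics/sidec.png

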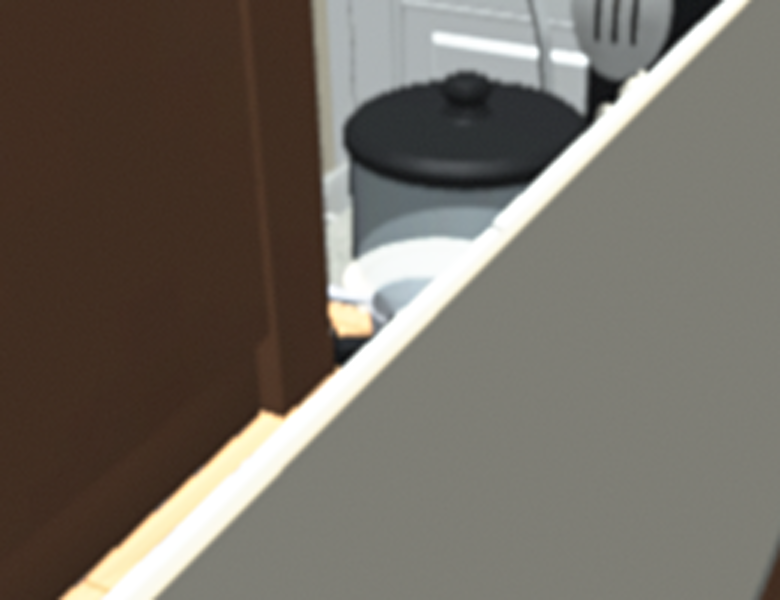

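The "pot" is really the dispenser's hopper with its black lid. Its knob shows in both views (side ≈(295,118), top ≈(285,140)), so I can triangulate it. The plate's front corners, the black gate pull and the cup rim (crop x 155–316) are clear in the top view. The cup's handle end sits above the spoon's bowl.

```bash
cat > h.py <<'E'
import cv2,numpy as np
from rig import arm
def cam(n):
    p=arm.camera_params(n);R=cv2.Rodrigues(np.array(p["rvec"]))[0];t=np.array(p["tvec"]).ravel()
    K=np.array([[p["fx"],0,p["cx"]],[0,p["fy"],p["cy"]],[0,0,1]]);return K,R,t
def ray(n,px):
    K,R,t=cam(n);d=R.T@np.linalg.solve(K,[px[0],px[1],1.]);return -R.T@t,d/np.linalg.norm(d)
def plane(n,px,z):
    c,d=ray(n,px);return c+d*(z-c[2])/d[2]
def tri(a,b):
    c1,d1=ray("top",a);c2,d2=ray("side",b)
    s=np.linalg.lstsq(np.c_[d1,-d2],c2-c1,rcond=None)[0];p,q=c1+s[0]*d1,c2+s[1]*d2
    return (p+q)/2,np.linalg.norm(p-q)
def proj(n,P):
    K,R,t=cam(n);x=K@(R@np.asarray(P,float)+t);return x[:2]/x[2]
E
python3 - <<'E'
from h import *
np.set_printoptions(precision=4,suppress=True)
T=lambda x,y:(x/4+150-.375,y/4+170-.375)
S=lambda x,y:(x/3+140-.33,y/3+90-.33)
print("knob",tri((285,140),S(465,80)))
for z in(0,.02,.04,.06):
    a,b=plane("top",T(450,333),z),plane("top",T(626,326),z); l=plane("top",T(155,275),z+.055);r=plane("top",T(316,275),z+.055)
    print(z,a,b,np.linalg.norm(a-b),"cup",l,r,np.linalg.norm(l-r))
# masks
t=cv2.imread("pics/top0.png"); hsv=cv2.cvtColor(t,cv2.COLOR_BGR2HSV)
m=(hsv[...,2]<60).astype(np.uint8); sub=m[215:250,260:310]; 
for r in sub: print(''.join('#' if v else '.' for v in r))
E
```

```text
knob (array([ 0.631 , -0.1248,  0.4168]), np.float64(0.006649054645168471))
0 [ 0.6606 -0.0784  0.    ] [ 0.6483 -0.1895  0.    ] 0.111821778826883 cup [0.6951 0.0979 0.055 ] [0.6797 0.0006 0.055 ] 0.09851391265218941
0.02 [ 0.6477 -0.077   0.02  ] [ 0.6357 -0.186   0.02  ] 0.10965122595105513 cup [0.6807 0.0957 0.075 ] [0.6657 0.0004 0.075 ] 0.09649384572515517
0.04 [ 0.6348 -0.0757  0.04  ] [ 0.623  -0.1825  0.04  ] 0.10748067307522728 cup [0.6664 0.0935 0.095 ] [0.6516 0.0002 0.095 ] 0.09447377879812095
0.06 [ 0.6219 -0.0743  0.06  ] [ 0.6103 -0.179   0.06  ] 0.10531012019939942 cup [0.652  0.0913 0.115 ] [ 0.6376 -0.      0.115 ] 0.09245371187108678
..................................................
..................................................
..................................................
..................................................
..................................................
.....................................######.......
........##....#############################.......
.......####################################.......
.......#######################
[... 646 characters left out ...]
.......#############.................
....................#############.................
....................#############.................
....................#############.................
....................#############.................
....................#############.................
..................................................
..................................................
..................................................
..................................................
.........................................#........
..................................................
.......#..........................................
..................................................
```

```bash
python3 - <<'E'
import cv2,numpy as np
t=cv2.imread("pics/top0.png")[115:215,235:335]; s=cv2.imread("pics/side0.png")[105:195,245:345]
a=cv2.resize(t,None,fx=4,fy=4,interpolation=2); b=cv2.resize(s,None,fx=4,fy=4,interpolation=2)
b=cv2.copyMakeBorder(b,0,40,0,0,cv2.BORDER_CONSTANT)
cv2.imwrite("pics/z1.png",np.hstack([a,b]))
E
```

```text
(no output)
```

View pics/z1.png

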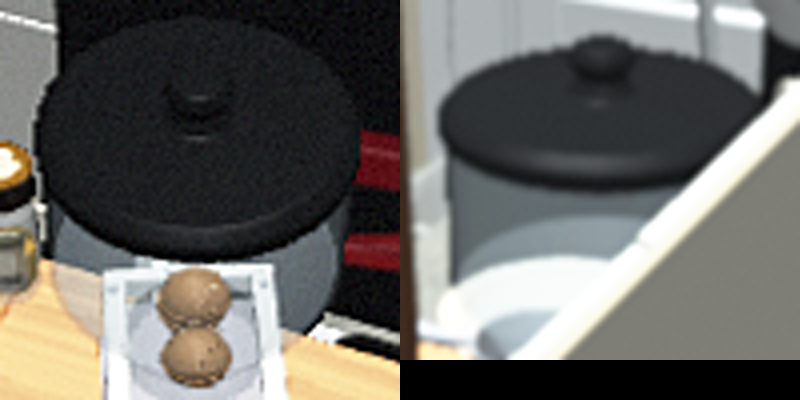

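Lid and knob are clear in both: knob centre top ≈(284,137), side ≈(295,119). Next, a least-squares fit on a handful of corner points.

```bash
python3 - <<'E'
from h import *
from scipy.optimize import least_squares
np.set_printoptions(precision=4,suppress=True)
T=lambda x,y:(x/4+150-.375,y/4+170-.375)
print(tri((284,137),(295.1,119)))
obs=[("top",T(450,333),(-.058,.05,.005),1),("top",T(626,326),(-.058,-.05,.005),1),
("top",(261,181.6),(.056,.047,.115),1),("top",(302.6,180.9),(.056,-.047,.115),1),
("top",T(446,200),(-.05,.047,.115),1),("top",T(630,200),(-.05,-.047,.115),1),
("top",(284,137),(0,0,.298),.5),("side",(295.1,119),(0,0,.298),.5)]
def W(p,o):
    c,s=np.cos(p[3]),np.sin(p[3]);return np.array([p[0]+c*o[0]-s*o[1],p[1]+s*o[0]+c*o[1],p[2]+o[2]])
def f(p,use=range(8)): return np.concatenate([(proj(obs[i][0],W(p,obs[i][2]))-obs[i][1])*obs[i][3] for i in use])
for use in(range(8),range(6),[0,1,6,7],[0,1,4,5,6,7]):
    r=least_squares(f,[.65,-.13,.1,-.1],args=(use,));print(list(use),r.x);print(r.fun.reshape(-1,2).tolist() if 0 else r.fun)
t=cv2.imread("pics/top0.png"); hsv=cv2.cvtColor(t,cv2.COLOR_BGR2HSV)
# cup mask: low saturation on wood
m=((hsv[...,1]<60)).astype(np.uint8)[215:300,180:235]
for i,r in enumerate(m): print(215+i,''.join('#' if v else '.' for v in r))
E
```

```text
(array([ 0.6348, -0.1249,  0.415 ]), np.float64(0.0019762593870787304))
[0, 1, 2, 3, 4, 5, 6, 7] [ 0.6345 -0.1252  0.1165 -0.1198]
[-0.7041 -0.1846 -0.0682  0.177  -0.3408  0.115   0.7226 -0.3345  0.421
  0.6854 -0.1633 -0.6411  0.1951  0.4038  0.112  -0.0339]
[0, 1, 2, 3, 4, 5] [ 0.6369 -0.1257  0.1133 -0.12  ]
[-0.6082 -0.293  -0.1401  0.0807 -0.2312  0.2773  0.669  -0.1625  0.5249
  0.7006 -0.2441 -0.6141]
[0, 1, 6, 7] [ 0.6344 -0.1252  0.1168 -0.106 ]
[-0.3494  0.0125  0.2617 -0.145   0.191   0.357   0.0997 -0.1096]
[0, 1, 4, 5, 6, 7] [ 0.6342 -0.1258  0.117  -0.1278]
[-0.6676 -0.3693  0.0045  0.2902  0.4914  0.485  -0.0541 -0.5531  0.3514
  0.3461  0.0451 -0.1089]
215 ##############################.........................
216 ##############################.........................
217 #############################..........................
218 ############################...........................
219 ############################...........................
220 ####################################...................
221 #######################################................
22
[... 3977 characters left out ...]
........................................
289 .......########........................................
290 .......########........................................
291 ......########.........................................
292 ......########.........................................
293 .......######..........................................
294 .......######..........................................
295 ........###............................................
296 ..........#............................................
297 .......................................................
298 .......................................................
299 .......................................................
```

```bash
python3 - <<'E'
from h import *
from scipy.optimize import least_squares
np.set_printoptions(precision=4,suppress=True)
B=.1165
# rim boundary from mask (last col of run + .5)
pts=[(180+c-.5,r) for r,c in[(221,39),(222,41),(223,43),(224,44),(225,45),(226,46),(227,47),(229,48),(231,49),(234,49),(237,49)]]+[(188.5,238)]
P=np.array([plane("top",p,B+.055)[:2] for p in pts])
for fr in(0,1):
    g=lambda q:np.hypot(*(P-q[:2]).T)-(q[2] if fr else .045)
    r=least_squares(g,[.62,.05,.045]);print(r.x,r.fun)
a,b,e=[plane("top",p,B+.053)[:2] for p in((198,268),(190.6,290),(189,295.6))]
d=a-b;print(a,b,e,"yaw from handle",np.arctan2(*d[::-1]))
c=r.x[:2]
print("dist end",np.linalg.norm(c-e),"yaw c-e",np.arctan2(*(c-e)[::-1]))
E
```

```text
[0.6108 0.0424 0.045 ] [ 0.0001 -0.0001  0.0003 -0.0001 -0.0003 -0.0003  0.0001 -0.0003  0.0001
 -0.0012 -0.001  -0.0026]
[0.6122 0.0414 0.0434] [ 0.     -0.0002  0.0003 -0.0002 -0.0003 -0.0002  0.0003  0.      0.0006
 -0.0005 -0.      0.    ]
[0.5351 0.0692] [0.4861 0.0868] [0.474  0.0906] yaw from handle -0.34522908362133214
dist end 0.14664550694275608 yaw c-e -0.3416864597386382
```

```bash
cat >> h.py <<'E'
from scipy.spatial.transform import Rotation as Ro
np.set_printoptions(precision=4,suppress=True)
B=.1165; D=np.array([.6345,-.1252,B]); DY=-.12
def Rt(yaw,a):  # x of frame yaw, lean a: tool z=(sin a,0,-cos a), tool y = frame y
    z=np.array([np.sin(a),0,-np.cos(a)]);y=np.array([0,1.,0]);R=np.c_[np.cross(y,z),y,z]
    return Ro.from_euler('z',yaw)*Ro.from_matrix(R)
def rel(R0,p0,R,p): return np.r_[R0.inv().apply(p-p0),(R0.inv()*R).as_rotvec()]
def cur():
    s=arm.state();return Ro.from_euler('xyz',s["ee_rot"]),np.array(s["tool_pos"])
def tcp(g,R,back=0): return np.asarray(g)+R.apply([0,0,.019-back])
E
python3 - <<'E'
from h import *
R0,p0=cur(); R=Rt(-.343,np.radians(35)); g=[.5166,.076,B+.0485]
print(tcp(g,R),rel(R0,p0,R,tcp(g,R,.09)), R.as_euler('xyz'))
E
```

```text
[0.5269 0.0723 0.1494] [-0.4271 -0.4161 -0.0181  0.007  -0.6111  0.0278] [3.1416 0.6109 2.7986]
```

```bash
python3 steer.py '[[-0.04,-0.03,-0.01,0,0,0],[-0.08,-0.07,-0.02,0,0,0],[-0.12,-0.11,-0.02,0,0,0],[-0.16,-0.15,-0.02,0,0,0],[-0.2,-0.19,-0.02,0,-0.1,0],[-0.24,-0.23,-0.02,0,-0.2,0],[-0.28,-0.27,-0.02,0,-0.3,0],[-0.32,-0.31,-0.02,0,-0.4,0],[-0.36,-0.35,-0.02,0,-0.5,0],[-0.39,-0.38,-0.02,0,-0.58,0]]' 0.06 30
python3 - <<'E'
from h import *
R0,p0=cur(); R=Rt(-.343,np.radians(35)); g=[.5166,.076,B+.0485]
print(rel(R0,p0,R,tcp(g,R,.09)))
E
```

```text
clock: 1.1
tool_pos: [0.4332, 0.1763, 0.225]
ee_rot: [-3.141, 0.583, 2.829]
contact_force: [0.4, -0.5, 0.2]
grip_width: 0.0601
grip_force: 0.0
[-0.057  -0.0685  0.0399  0.0161 -0.0276  0.025 ]
```

```bash
python3 steer.py '[[-0.029,-0.034,0.02,0.016,-0.028,0.025],[-0.057,-0.0685,0.04,0.016,-0.028,0.025],[-0.057,-0.0685,0.04,0.016,-0.028,0.025],[-0.057,-0.0685,0.04,0.016,-0.028,0.025]]'
python3 - <<'E'
from h import *
R0,p0=cur(); R=Rt(-.343,np.radians(35)); g=[.5166,.076,B+.0485]
print(rel(R0,p0,R,tcp(g,R)))
im=arm.read_camera("top");cv2.imwrite("pics/t2.png",cv2.resize(im[170:320,130:330],None,fx=4,fy=4,interpolation=2))
print(proj("top",p0),proj("top",tcp(g,R)))
E
```

```text
clock: 1.5
tool_pos: [0.4781, 0.0897, 0.2228]
ee_rot: [3.141, 0.607, 2.793]
contact_force: [0.3, 0.2, -0.8]
grip_width: 0.0602
grip_force: 0.0
[-0.0006  0.0003  0.0898 -0.0022 -0.0037 -0.0046]
[185.3824 280.336 ] [197.9464 276.5647]
```

View pics/t2.png

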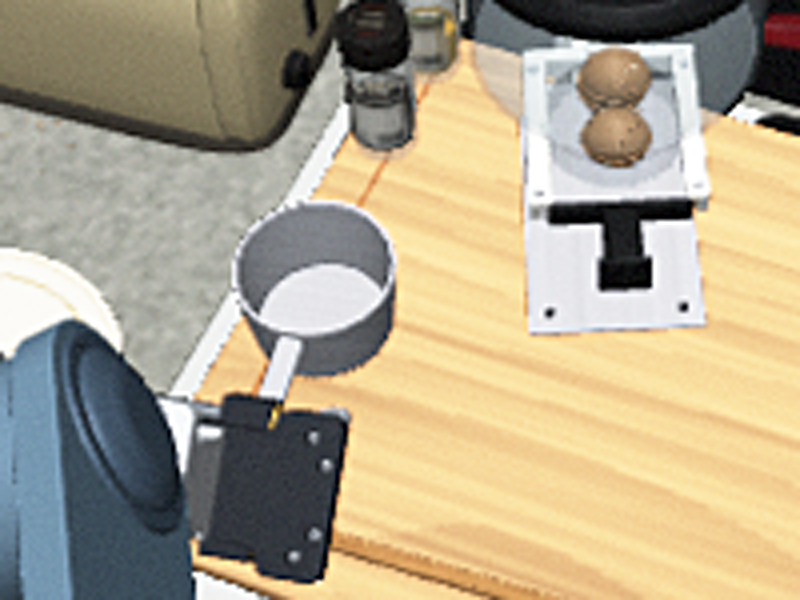

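The gripper (black body at ≈(270,490) in the crop) is lined up over the handle at (285,370). I'll move in along the tool axis.

```bash
python3 steer.py '[[0,0,0.02,0,0,0],[0,0,0.04,0,0,0],[0,0,0.06,0,0,0],[0,0,0.075,0,0,0],[0,0,0.085,0,0,0],[0,0,0.09,0,0,0],[0,0,0.09,0,0,0]]' && python3 steer.py '[[0,0,0,0,0,0],[0,0,0,0,0,0],[0,0,0,0,0,0],[0,0,0,0,0,0],[0,0,0,0,0,0],[0,0,0,0,0,0]]' 0.0 60
```

```text
clock: 2.25
tool_pos: [0.5264, 0.0746, 0.1489]
ee_rot: [3.141, 0.607, 2.798]
contact_force: [-0.7, 0.0, 0.5]
grip_width: 0.06
grip_force: 0.0
clock: 2.85
tool_pos: [0.5267, 0.0736, 0.1495]
ee_rot: [3.141, 0.608, 2.796]
contact_force: [0.2, -0.0, -0.3]
grip_width: 0.0157
grip_force: 0.0
```

```bash
python3 steer.py '[[0,0,0,0,0,0],[0,0,0,0,0,0],[0,0,0,0,0,0],[0,0,0,0,0,0],[0,0,0,0,0,0]]' 0.0 60
python3 - <<'E'
from h import *
R0,p0=cur(); print(R0.as_matrix()); print(R0.inv().apply([0,0,.012]))
E
```

```text
clock: 3.35
tool_pos: [0.5266, 0.0736, 0.1494]
ee_rot: [3.141, 0.608, 2.797]
contact_force: [-1.3, -1.0, 1.3]
grip_width: 0.0134
grip_force: 60.0
[[-0.7724  0.3378  0.5378]
 [ 0.2776  0.9412 -0.1924]
 [-0.5712  0.0007 -0.8208]]
[-0.0069  0.     -0.0098]
```

Gripped. I'll lift 12 mm and check.

```bash
python3 steer.py '[[-0.0023,0,-0.0033,0,0,0],[-0.0046,0,-0.0066,0,0,0],[-0.0069,0,-0.0098,0,0,0],[-0.0069,0,-0.0098,0,0,0],[-0.0069,0,-0.0098,0,0,0]]'
python3 - <<'E'
from h import *
im=arm.read_camera("top");cv2.imwrite("pics/t3.png",cv2.resize(im[170:320,130:330],None,fx=4,fy=4,interpolation=2))
E
```

```text
clock: 3.85
tool_pos: [0.5266, 0.0736, 0.1614]
ee_rot: [3.141, 0.608, 2.796]
contact_force: [0.5, -0.3, -0.9]
grip_width: 0.0131
grip_force: 60.0
```

View pics/t3.png

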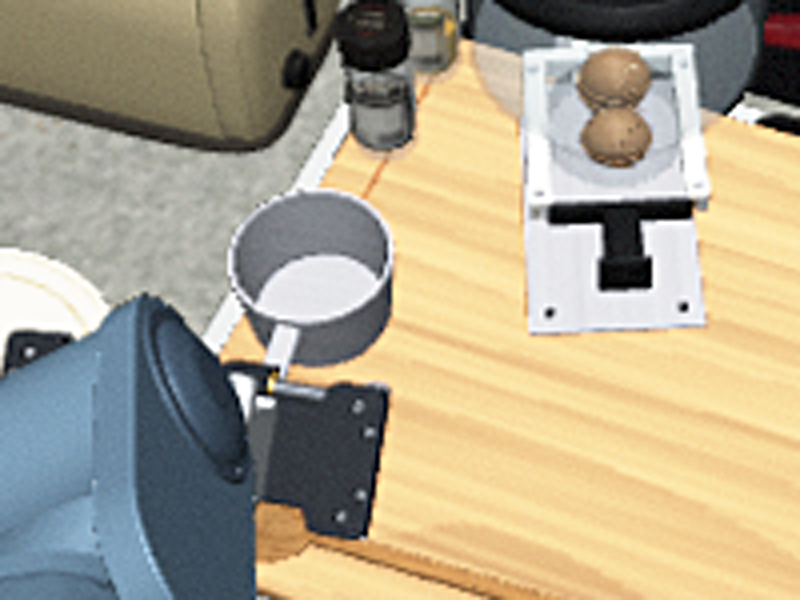

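Cup lifted level: the rim rose ≈11 crop px uniformly. I'll re-measure its centre in the grip and compute the transfer.

```bash
python3 - <<'E'
from h import *
from scipy.optimize import least_squares
im=arm.read_camera("top");hsv=cv2.cvtColor(im,cv2.COLOR_BGR2HSV)
m=hsv[...,1]<60
pts=[]
for r in range(219,233):
    c=210
    while m[r,c]: c+=1
    pts.append((c-.5,r))
pts.append((130+229/4-.1,170+250/4))
P=np.array([plane("top",p,B+.067)[:2] for p in pts])
r=least_squares(lambda q:np.hypot(*(P-q).T)-.045,[.61,.04]);c=r.x;print("centre",c,r.fun)
R0,p0=cur(); cup=np.r_[c,B+.012]
Rc=Rt(-.343,np.radians(35)); print("nominal grasp->centre",Rt(-.343,np.radians(35)).as_euler('xyz')[2]-np.pi,R0.as_euler('xyz')[2]-np.pi)
nom=(p0-R0.apply([0,0,.019]))+.1*np.array([np.cos(.343),-np.sin(.343),0]);print("nominal centre",nom)
print("angle grasp->centre",np.arctan2(*(c-(p0-R0.apply([0,0,.019]))[:2])[::-1]))
for cc in(c,(c+nom[:2])/2):
    cup=np.r_[cc,B+.012]; dR=Ro.from_euler('z',.223)
    tgt=D+[0,0,.012]; Rn=dR*R0; pn=tgt+dR.apply(p0-cup); print(pn,rel(R0,p0,Rn,pn))
E
```

```text
centre [0.6093 0.043 ] [ 0.0002  0.0005 -0.0001 -0.0004 -0.0004 -0.0001  0.0004  0.0013  0.0003
 -0.0005 -0.0011 -0.0016  0.0002  0.0001 -0.0012]
nominal grasp->centre -0.34299999999999997 -0.3449457230960169
nominal centre [0.6105 0.0436 0.1767]
angle grasp->centre -0.35305064951643605
[ 0.5469 -0.1136  0.1611] [-0.0678 -0.1693  0.047  -0.1273  0.0001 -0.1831]
[ 0.5465 -0.1141  0.1611] [-0.0675 -0.1699  0.0468 -0.1273  0.0001 -0.1831]
```

```bash
python3 steer.py '[[-0.004,-0.01,0.003,0,0,0],[-0.011,-0.028,0.008,-0.02,0,-0.03],[-0.02,-0.051,0.014,-0.04,0,-0.055],[-0.03,-0.075,0.021,-0.06,0,-0.085],[-0.04,-0.1,0.028,-0.08,0,-0.115],[-0.05,-0.125,0.035,-0.1,0,-0.14],[-0.059,-0.148,0.041,-0.115,0,-0.165],[-0.065,-0.163,0.045,-0.123,0,-0.177],[-0.0677,-0.1696,0.047,-0.1273,0,-0.1831],[-0.0677,-0.1696,0.047,-0.1273,0,-0.1831]]'
python3 steer.py '[[0,0,0,0,0,0],[0,0,0,0,0,0]]'
python3 - <<'E'
from h import *
im=arm.read_camera("top");cv2.imwrite("pics/t4.png",cv2.resize(im[170:320,190:390],None,fx=4,fy=4,interpolation=2))
R0,p0=cur();print(R0.inv().apply([0,0,-.001]),p0)
print([proj("top",D+[0,0,.067]+Ro.from_euler('z',DY).apply(v)) for v in([0,.045,0],[0,-.045,0],[-.045,0,0])])
E
```

```text
clock: 4.95
tool_pos: [0.5468, -0.1152, 0.1611]
ee_rot: [3.141, 0.608, 3.018]
contact_force: [-0.5, -0.5, -2.1]
grip_width: 0.0134
grip_force: 60.0
clock: 5.15
tool_pos: [0.5468, -0.1131, 0.161]
ee_rot: [3.141, 0.607, 3.021]
contact_force: [0.2, 0.7, -1.6]
grip_width: 0.013
grip_force: 60.0
[ 0.0006 -0.      0.0008] [ 0.5469 -0.1131  0.1611]
[array([262.5246, 215.1829]), array([303.2182, 214.0119]), array([283.8394, 231.1792])]
```

View pics/t4.png

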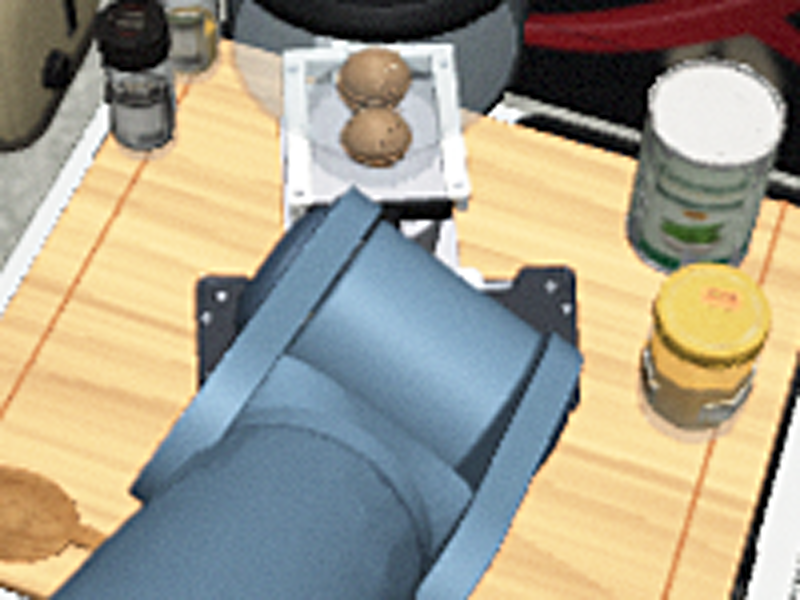

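The arm hides the cup, which is under the spout by kinematics; the jars are clear. Lowering in small steps.

```bash
python3 steer.py '[[0.0011,0,0.0016,0,0,0],[0.0023,0,0.0033,0,0,0],[0.0028,0,0.0041,0,0,0],[0.0028,0,0.0041,0,0,0],[0.0028,0,0.0041,0,0,0]]'; for i in 1 ; do python3 steer.py '[[0.0006,0,0.0008,0,0,0],[0.0006,0,0.0008,0,0,0],[0.0006,0,0.0008,0,0,0]]'; done
```

```text
clock: 5.7
tool_pos: [0.547, -0.1138, 0.1563]
ee_rot: [3.141, 0.608, 3.02]
contact_force: [0.5, -0.6, -2.3]
grip_width: 0.0133
grip_force: 60.0
clock: 6.0
tool_pos: [0.5471, -0.1139, 0.1555]
ee_rot: [3.141, 0.608, 3.02]
contact_force: [0.4, -0.6, -2.0]
grip_width: 0.0133
grip_force: 60.0
```

```bash
python3 steer.py '[[0.0006,0,0.0008,0,0,0],[0.0006,0,0.0008,0,0,0],[0.0006,0,0.0008,0,0,0]]'
```

```text
clock: 6.3
tool_pos: [0.5472, -0.114, 0.1546]
ee_rot: [3.141, 0.609, 3.02]
contact_force: [0.3, 0.4, -0.6]
grip_width: 0.0133
grip_force: 60.0
```

```bash
python3 steer.py '[[0.0004,0,0.0005,0,0,0],[0.0004,0,0.0005,0,0,0],[0.0004,0,0.0005,0,0,0]]'; python3 steer.py '[[0,0,0,0,0,0],[0,0,0,0,0,0],[0,0,0,0,0,0],[0,0,0,0,0,0],[0,0,0,0,0,0]]' 0.05 60
```

```text
clock: 6.6
tool_pos: [0.5473, -0.1141, 0.1543]
ee_rot: [3.141, 0.609, 3.02]
contact_force: [-0.6, 0.6, 2.0]
grip_width: 0.0135
grip_force: 60.0
clock: 7.1
tool_pos: [0.5469, -0.1138, 0.1536]
ee_rot: [3.141, 0.608, 3.02]
contact_force: [-0.2, -0.3, -0.3]
grip_width: 0.0485
grip_force: 0.0
```

```bash
python3 steer.py '[[0,0,-0.02,0,0,0],[0,0,-0.04,0,0,0],[0,0,-0.07,0,0,0],[0,0,-0.1,0,0,0],[0,0.04,-0.12,0,0,0],[0,0.08,-0.12,0,0,0],[0,0.12,-0.12,0,0,0],[0,0.16,-0.12,0,0,0],[0,0.2,-0.12,0,0,0],[0,0.2,-0.12,0,0,0]]'
python3 - <<'E'
from h import *
im=arm.read_camera("top");cv2.imwrite("pics/t5f.png",im);cv2.imwrite("pics/t5.png",cv2.resize(im[170:320,190:390],None,fx=4,fy=4,interpolation=2))
E
```

```text
clock: 8.1
tool_pos: [0.5027, 0.0978, 0.2523]
ee_rot: [3.14, 0.608, 3.028]
contact_force: [-0.5, 0.9, 0.0]
grip_width: 0.0498
grip_force: 0.0
```

View pics/t5.png

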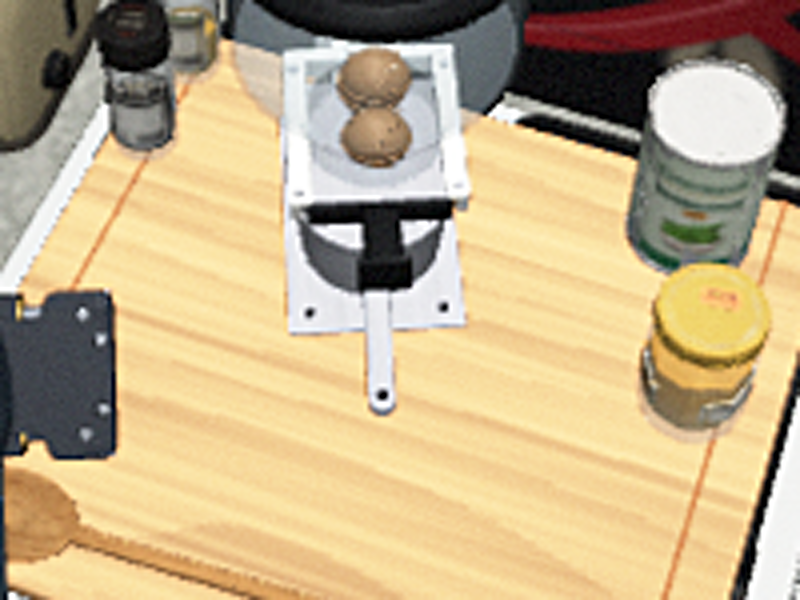

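The cup stands under the spout, handle end at crop (382,410), gate shut, pull centred at ≈(384,245). I'll check these in the dispenser frame and compute the pull approach.

```bash
python3 - <<'E'
from h import *
T=lambda x,y:(x/4+190-.375,y/4+170-.375)
Rd=Ro.from_euler('z',DY)
f=lambda px,h:Rd.inv().apply(plane("top",px,B+h)-D)
print("handle end",f(T(382,411),.058),"handle mid",f(T(379,330),.058),"plate front mid",f(T(377.5,329.5),.005))
print("cup wall L,R at rim",f(T(298,235),.06),f(T(445,235),.06))
print("flange top mid",f(T(384.5,262),.118),"neck",f(T(383.5,230),.118),"bar",f(T(379,210),.115),"flange bottom",f(T(384.5,290),.096))
im=cv2.imread("pics/t5f.png")
R0,p0=cur(); R=Rt(DY,np.radians(40)); g=D+Rd.apply([-.071,0,.107])
print(g,rel(R0,p0,R,tcp(g,R,.09)))
E
```

```text
handle end [-0.142   0.0017  0.058 ] handle mid [-0.0928  0.001   0.058 ] plate front mid [-0.058  -0.0006  0.005 ]
cup wall L,R at rim [-0.031   0.0423  0.06  ] [-0.0339 -0.0378  0.06  ]
flange top mid [-0.0912 -0.001   0.118 ] neck [-0.0713 -0.0015  0.118 ] bar [-0.0564  0.0001  0.115 ] flange bottom [-0.0932 -0.0013  0.096 ]
[ 0.564  -0.1167  0.2235] [-0.0474 -0.2036  0.0014  0.0029 -0.0908  0.0033]
```

```bash
python3 steer.py '[[-0.01,-0.04,0,0,-0.03,0],[-0.02,-0.08,0,0,-0.05,0],[-0.03,-0.12,0,0,-0.07,0],[-0.04,-0.16,0,0,-0.09,0],[-0.047,-0.19,0.001,0.003,-0.091,0.003],[-0.0474,-0.2036,0.0014,0.003,-0.091,0.003],[-0.0474,-0.2036,0.0014,0.003,-0.091,0.003],[-0.0474,-0.2036,0.0014,0.003,-0.091,0.003],[-0.0474,-0.2036,0.0014,0.003,-0.091,0.003]]'
python3 - <<'E'
from h import *
Rd=Ro.from_euler('z',DY)
R0,p0=cur(); R=Rt(DY,np.radians(40)); g=D+Rd.apply([-.073,-.0008,.107])
print(rel(R0,p0,R,tcp(g,R,.008)))
E
```

```text
clock: 9.05
tool_pos: [0.5176, -0.1136, 0.2779]
ee_rot: [3.141, 0.699, 3.016]
contact_force: [0.1, 0.2, 0.1]
grip_width: 0.0502
grip_force: 0.0
[ 0.001   0.002   0.0812 -0.0034  0.0009 -0.0042]
```

```bash
python3 steer.py '[[0.001,0.001,0.02,-0.003,0,-0.004],[0.001,0.001,0.04,-0.003,0,-0.004],[0.001,0.001,0.055,-0.003,0,-0.004],[0.001,0.001,0.067,-0.003,0,-0.004],[0.001,0.001,0.076,-0.003,0,-0.004],[0.001,0.001,0.081,-0.003,0,-0.004],[0.001,0.001,0.081,-0.003,0,-0.004]]'; python3 steer.py '[[0,0,0,0,0,0],[0,0,0,0,0,0],[0,0,0,0,0,0],[0,0,0,0,0,0],[0,0,0,0,0,0],[0,0,0,0,0,0]]' 0.0 40
python3 - <<'E'
from h import *
R0,p0=cur(); print(p0,[R0.inv().apply(Ro.from_euler('z',DY).apply([-d,0,0])) for d in(.01,.07)])
E
```

```text
clock: 9.75
tool_pos: [0.5689, -0.1188, 0.215]
ee_rot: [3.141, 0.698, 3.022]
contact_force: [0.9, -0.1, 0.2]
grip_width: 0.0501
grip_force: 0.0
clock: 10.35
tool_pos: [0.5692, -0.1192, 0.2161]
ee_rot: [3.142, 0.7, 3.021]
contact_force: [1.0, 2.3, 2.4]
grip_width: 0.0207
grip_force: 47.9
[ 0.5692 -0.1192  0.2161] [array([ 0.0076, -0.    , -0.0064]), array([ 0.0535, -0.    , -0.0451])]
```

```bash
python3 steer.py '[[0.0038,0,-0.0032,0,0,0],[0.0092,0,-0.0077,0,0,0],[0.0168,0,-0.0141,0,0,0],[0.0244,0,-0.0205,0,0,0],[0.032,0,-0.0269,0,0,0],[0.0396,0,-0.0333,0,0,0],[0.0458,0,-0.0386,0,0,0],[0.0497,0,-0.0418,0,0,0],[0.052,0,-0.0437,0,0,0],[0.0525,0,-0.0442,0,0,0]]'; python3 steer.py '[[0.0004,0,-0.0003,0,0,0],[0.0004,0,-0.0003,0,0,0]]'
```

```text
clock: 11.35
tool_pos: [0.5033, -0.1126, 0.2173]
ee_rot: [3.141, 0.71, 3.013]
contact_force: [55.8, -7.3, -23.4]
grip_width: 0.0211
grip_force: 52.9
clock: 11.55
tool_pos: [0.5032, -0.1127, 0.2173]
ee_rot: [3.141, 0.711, 3.014]
contact_force: [53.6, -7.3, -22.4]
grip_width: 0.0212
grip_force: 53.2
```

```bash
python3 steer.py '[[-0.001,0,0.0008,0,0,0],[-0.001,0,0.0008,0,0,0],[-0.001,0,0.0008,0,0,0],[-0.001,0,0.0008,0,0,0]]'
python3 - <<'E'
from h import *
im=arm.read_camera("top");cv2.imwrite("pics/t6.png",cv2.resize(im[150:300,190:390],None,fx=4,fy=4,interpolation=2))
E
```

```text
clock: 11.95
tool_pos: [0.5035, -0.1126, 0.217]
ee_rot: [-3.141, 0.707, 3.017]
contact_force: [34.5, -6.1, -13.2]
grip_width: 0.021
grip_force: 50.8
```

View pics/t6.png

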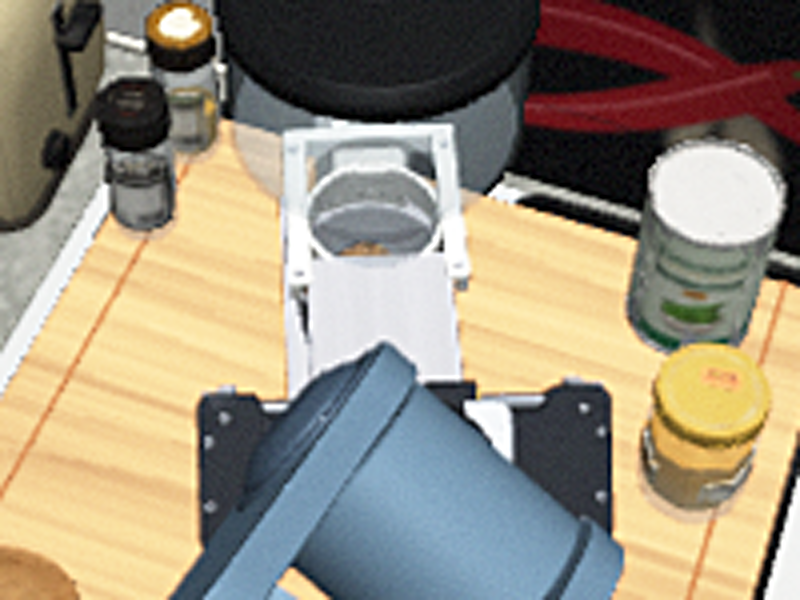

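The gate is fully drawn, the throat is empty and a nut shows inside the cup at (365,248). Pushing home.

```bash
python3 steer.py '[[-0.0038,0,0.0032,0,0,0],[-0.0092,0,0.0077,0,0,0],[-0.0168,0,0.0141,0,0,0],[-0.0244,0,0.0205,0,0,0],[-0.032,0,0.0269,0,0,0],[-0.0396,0,0.0333,0,0,0],[-0.0458,0,0.0386,0,0,0],[-0.0497,0,0.0418,0,0,0],[-0.0515,0,0.0433,0,0,0],[-0.0515,0,0.0433,0,0,0]]'; python3 steer.py '[[-0.0008,0,0.0006,0,0,0],[-0.0008,0,0.0006,0,0,0],[-0.0008,0,0.0006,0,0,0]]'
```

```text
clock: 13.0
tool_pos: [0.5692, -0.1191, 0.2163]
ee_rot: [3.141, 0.7, 3.021]
contact_force: [1.5, 0.2, 5.0]
grip_width: 0.0203
grip_force: 46.4
clock: 13.3
tool_pos: [0.5698, -0.1192, 0.2163]
ee_rot: [3.141, 0.7, 3.021]
contact_force: [1.6, 0.8, 4.6]
grip_width: 0.0203
grip_force: 46.5
```

```bash
python3 steer.py '[[-0.0008,0,0.0006,0,0,0],[-0.0015,0,0.0013,0,0,0],[-0.0015,0,0.0013,0,0,0]]'; python3 - <<'E'
from h import *
print(cur()[1])
E
```

```text
clock: 13.6
tool_pos: [0.5717, -0.1194, 0.2162]
ee_rot: [3.141, 0.7, 3.021]
contact_force: [-0.8, 1.8, 5.6]
grip_width: 0.0202
grip_force: 46.4
[ 0.5717 -0.1194  0.2162]
```

```bash
python3 steer.py '[[-0.0008,0,0.0006,0,0,0],[-0.0015,0,0.0013,0,0,0],[-0.0015,0,0.0013,0,0,0]]'
```

```text
clock: 13.9
tool_pos: [0.5725, -0.1193, 0.2158]
ee_rot: [-3.141, 0.696, 3.024]
contact_force: [-16.3, 3.0, 14.7]
grip_width: 0.02
grip_force: 44.3
```

Home stop felt. Releasing and backing off.

```bash
python3 steer.py '[[0,0,0,0,0,0],[0,0,0,0,0,0],[0,0,0,0,0,0],[0,0,0,0,0,0],[0,0,0,0,0,0]]' 0.05; python3 steer.py '[[0,0,-0.02,0,0,0],[0,0,-0.04,0,0,0],[0,0,-0.07,0,0,0],[0,0,-0.1,0,0,0],[0,0.04,-0.12,0,0,0],[0,0.08,-0.12,0,0,0],[0,0.12,-0.12,0,0,0],[0,0.16,-0.12,0,0,0],[0,0.2,-0.12,0,0,0],[0,0.2,-0.12,0,0,0]]'
python3 - <<'E'
from h import *
im=arm.read_camera("top");a=cv2.imread("pics/t5f.png")
for k in(a,im):
    v=cv2.cvtColor(k,cv2.COLOR_BGR2HSV)[...,2][212:245,262:308]; m=v<60; r=np.where(m.sum(1)>4)[0]+212; print(r.min(),r.max(),m.sum())
cv2.imwrite("pics/t7.png",cv2.resize(im[170:320,190:390],None,fx=4,fy=4,interpolation=2))
E
```

```text
clock: 14.4
tool_pos: [0.5729, -0.1197, 0.2147]
ee_rot: [3.141, 0.698, 3.021]
contact_force: [-0.2, -0.7, -0.4]
grip_width: 0.0497
grip_force: 0.0
clock: 15.4
tool_pos: [0.5202, 0.093, 0.3069]
ee_rot: [3.141, 0.698, 3.029]
contact_force: [0.3, -0.4, -0.1]
grip_width: 0.05
grip_force: 0.0
220 241 359
219 240 360
```

View pics/t7.png

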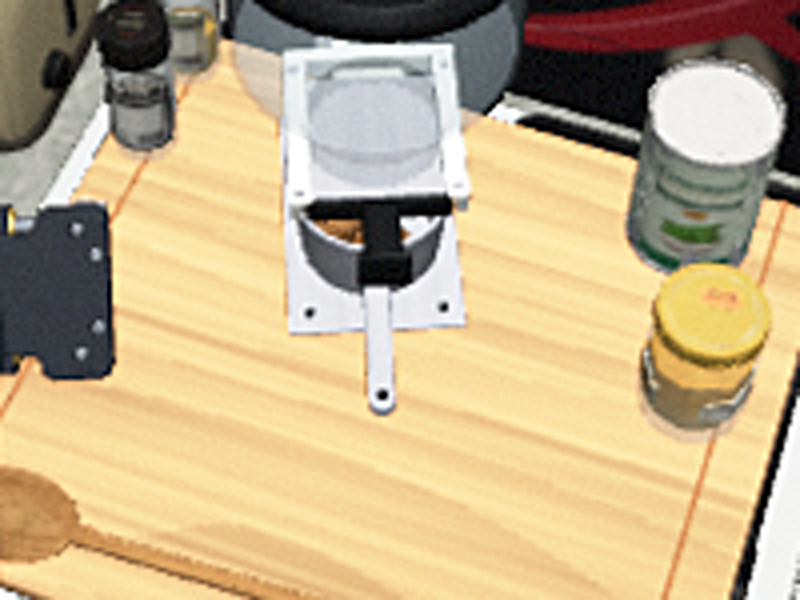

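The gate is home (pull at rows 219–240, same as or a touch further in than at the start). The cup is unmoved, its handle end still at (382,410), with nuts visible in it around (350,230). The hopper is empty and the jars and spoon are undisturbed. Handing in.

```bash
python3 -c "
from rig import arm
print(arm.sign_off())"
```

```text
the job is handed in; nothing more can be done
None
```

I handed the job in at about 15.5 s: the cup stands under the spout with walnuts in it, the hopper is empty, and the gate is pushed back against its home stop. The camera can't confirm all three nuts in the cup, and no verdict came back.

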